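Lay out a parts order in two rows on the counter tray

ROBOT

A 6-joint arm with a two-finger parallel gripper is mounted at the origin on a cart in front of the work surface, level with it; the furniture and walls round the work are solid. World frame = base frame: x ahead of the robot, y to its left, z up, the work surface at z = 0. Lengths are in mm, angles in rad, forces in N, time in s.
With the tool pointing down it reaches from about 250 to 775 mm from the base axis. Payload 8.9 kg.
Tool frame: the origin (TCP) lies at the very end of the fingers, on their centre line; the grasp point (between the pads) lies 19 mm behind it (env.grip_depth is the distance from the TCP to the grasp point, in mm); z points along the fingers, y is the line along which they close (so a half turn about z gives the same grasp; the last joint's range is limited). The gripper opens to 85 mm and grips with 20 to 120 N. Pads are 22 mm wide; open, the fingers measure 114 mm over their backs; the gripper's body (76 mm by 85 mm) begins 54 mm behind the grasp point. The pads swing forward as they close: fully open they stand 13 mm farther back than shut.
Start: joints at [1.197, 0.291, -0.153, 1.127, 0, 1.431], TCP at [122.134, 510.595, 231.305] pointing down, gripper open.
Joint ranges: [-2.52, 2.52], [-0.91, 1.74], [-1.3, 1.37], [-1.96, 2.02], [-1.52, 1.47], [-3.14, 3.14]. Speed limits (rad/s): [2.22, 2.22, 2.79, 3.14, 3.14, 3.14].

INTERFACE

Orientations are given as a rotation vector (axis times angle).
In Python, from rig import env gives the robot as it stands.
- The arm moves only by the tool carry_out, never from a script. Its argument "rows" is a list of rows, each a list of 3 entries, a list of its own where there are three numbers: the turn, a rotation vector about the tool's x, y, z in rad, then the shift along the tool's x, y, z in m, then the opening, from -1 (shut) to 1 (fully open). A call has exactly 10 rows; each row shifts and turns the commanded pose from where the row before left it, along the tool's axes as they then stand; what a row does not reach is not made up. A row lasts 1/10 s, in which the tool goes at most 50 mm and 8.59 degrees, less where a joint would pass 70% of its speed; a pose out of reach is approached as far as the arm can. A call is refused whole if a number of a shift passes 0.05 or a number of a turn 0.15, either way. A call with a gripper value outside its range is refused whole. The fingers move at their own pace and stop on an object; the grip force is fixed at half the most. Time passes only in rows, so rows that do not move let the fingers close, or fill a call up. It gives the time, the measured TCP pose, the force, the opening and the grip force at its end, in the units of the state.
- env.get_state(): the state, without advancing time (a new reading comes with each control period).
- env.snapshot(name): name is "scene" or "side" or "wrist"; returns a dict with "image" (420x560x3 uint8, blue, green, red), "vertical_fov" (degrees; the focal length in pixels is half the picture's height over the tangent of half this angle, whatever the lens; pixels are square), "cx", "cy" (the principal point, pixels), "position" and "rotation" of the camera in the world; the wrist camera has in their place "T_tool_cam" (4x4, takes a point from camera to tool coordinates, whose origin is the TCP and whose axes are the flange's). Camera axes: x right, y down, z forward; pixel columns grow to the right and rows downward; lengths in mm; the calibration is good to about 2 mm. A picture is of the moment at which its call begins: read the wrist's pose just before it. There is no depth.
- env.sign_off(): hands the job in; it is judged then, once.
The state is a dict: "clock": time; "joints": joint angles; "qvel": joint speeds; "joint_torque": joint torques, N m; "ee_pos": TCP position; "ee_rot": TCP orientation; "wrist_force": force on the tool from outside, world axes, zero at the start; "wrist_torque": the same for the moment, N m; "opening": finger opening in mm; "grasp_force": force on a finger pad.
Only numpy, scipy, OpenCV 4.12 (cv2) and the standard library are available. Lean on these libraries where they do the work, as an engineer would, in place of code of your own. Each camera call takes 0.05 s, during which the arm holds its last target. There are 200 camera calls.

TASK

Complete the customer's order on the tray: the row that begins with a relay gets the two relays from the counter, and the row that begins with a bolt gets the two bolts. Stand one piece upright in the middle of each empty cork pad, the relays squared up with the tray, and leave the two pieces that are already on the tray where they are.

Things in the scene. Friction and masses are not known exactly. Their poses are not given: they have to be found in the camera images.
- tray: shallow grey plastic tray, 160 mm along its x and 234 mm along its y (rows run along y), floor 4 mm above the counter, rim 6 mm thick and 10 mm high, a 9 mm finger lip outside each short side; fixed to the counter. Origin: centre of its underside. On its floor lie six cork pads, 46 mm square and 2 mm thick, squared up with it, in two rows of three, 70 mm apart both ways
- pad_near_left (a point): centre of the top of the left pad (tray y = +70 mm; already occupied at the start) of the row nearer the robot (tray x = -35 mm); 6 mm above the counter; axes parallel to the tray's
- pad_near_middle (a point): centre of the top of the middle pad (tray y = 0) of the row nearer the robot (tray x = -35 mm); 6 mm above the counter; axes parallel to the tray's
- pad_near_right (a point): centre of the top of the right pad (tray y = -70 mm) of the row nearer the robot (tray x = -35 mm); 6 mm above the counter; axes parallel to the tray's
- pad_far_left (a point): centre of the top of the left pad (tray y = +70 mm; already occupied at the start) of the row farther from the robot (tray x = +35 mm); 6 mm above the counter; axes parallel to the tray's
- pad_far_middle (a point): centre of the top of the middle pad (tray y = 0) of the row farther from the robot (tray x = +35 mm); 6 mm above the counter; axes parallel to the tray's
- pad_far_right (a point): centre of the top of the right pad (tray y = -70 mm) of the row farther from the robot (tray x = +35 mm); 6 mm above the counter; axes parallel to the tray's
- relay_done: a plug-in relay: black block 27 x 27 mm in plan and 26 mm high, with thin brass terminal blades on top up to 36 mm. It stands with blades up; its origin is the centre of its underside, z up, x and y along the sides of the square. This one already stands on the left pad of one of the two rows and makes that the relay row
- bolt_done: a plain steel hex bolt standing upright on its head: head 28 mm across the corners and 10 mm high, above it the round shank, 16 mm in diameter, up to 60 mm. Its origin is the centre of its underside, z up along the shank. This one already stands on the left pad of the other row and makes that the bolt row
- relay_a: a plug-in relay: black block 27 x 27 mm in plan and 26 mm high, with thin brass terminal blades on top up to 36 mm. It stands with blades up; its origin is the centre of its underside, z up, x and y along the sides of the square. Starts on the counter left of the tray
- relay_b: a plug-in relay: black block 27 x 27 mm in plan and 26 mm high, with thin brass terminal blades on top up to 36 mm. It stands with blades up; its origin is the centre of its underside, z up, x and y along the sides of the square. Just like relay_a; starts on the counter left of the tray
- bolt_a: a plain steel hex bolt standing upright on its head: head 28 mm across the corners and 10 mm high, above it the round shank, 16 mm in diameter, up to 60 mm. Its origin is the centre of its underside, z up along the shank. Starts on the counter left of the tray
- bolt_b: a plain steel hex bolt standing upright on its head: head 28 mm across the corners and 10 mm high, above it the round shank, 16 mm in diameter, up to 60 mm. Its origin is the centre of its underside, z up along the shank. Just like bolt_a; starts on the counter left of the tray
Not all that is in view belongs to the job. Leave any red or turquoise look-alike of the relay_b alone. Leave any pink look-alike of the bolt_a alone.

How it is judged (in metres and radians):
At the end, for the whole second after the job is handed in: Both loose relays stand on the free pads of the relay row and both loose bolts on those of the bolt row, in any order. All six pieces are within 13 mm of their pad centres, on the pads, upright within 7 deg and still; the two placed relays are square to the tray within 11 deg (((horizontal distance between relay_done and pad_near_left below 0.013 m and horizontal distance between bolt_done and pad_far_left below 0.013 m and ((horizontal distance between relay_a and pad_near_middle below 0.013 m and horizontal distance between relay_b and pad_near_right below 0.013 m) or (horizontal distance between relay_a and pad_near_right below 0.013 m and horizontal distance between relay_b and pad_near_middle below 0.013 m)) and ((horizontal distance between bolt_a and pad_far_middle below 0.013 m and horizontal distance between bolt_b and pad_far_right below 0.013 m) or (horizontal distance between bolt_a and pad_far_right below 0.013 m and horizontal distance between bolt_b and pad_far_middle below 0.013 m))) or (horizontal distance between relay_done and pad_far_left below 0.013 m and horizontal distance between bolt_done and pad_near_left below 0.013 m and ((horizontal distance between relay_a and pad_far_middle below 0.013 m and horizontal distance between relay_b and pad_far_right below 0.013 m) or (horizontal distance between relay_a and pad_far_right below 0.013 m and horizontal distance between relay_b and pad_far_middle below 0.013 m)) and ((horizontal distance between bolt_a and pad_near_middle below 0.013 m and horizontal distance between bolt_b and pad_near_right below 0.013 m) or (horizontal distance between bolt_a and pad_near_right below 0.013 m and horizontal distance between bolt_b and pad_near_middle below 0.013 m)))) and angle between each of relay_a, relay_b, relay_done, bolt_a, bolt_b, bolt_done's own z axis and vertical below 0.12 rad and linear speed of each of relay_a, relay_b, relay_done, bolt_a, bolt_b, bolt_done below 0.03 m/s and z of each of relay_a, relay_b, relay_done, bolt_a, bolt_b, bolt_done in the frame of tray below 0.012 m and (angle between the x axis of relay_a and the x axis of tray, either way round below 0.2 rad or angle between the x axis of relay_a and the y axis of tray, either way round below 0.2 rad) and (angle between the x axis of relay_b and the x axis of tray, either way round below 0.2 rad or angle between the x axis of relay_b and the y axis of tray, either way round below 0.2 rad)); the robot touches nothing.
It fails at once if the relay that already stood on the tray is pushed or lifted more than 15 mm from its place (distance of relay_done from where it was at the start of the episode above 0.015 m).
It fails at once if the bolt that already stood on the tray is pushed or lifted more than 15 mm from its place (distance of bolt_done from where it was at the start of the episode above 0.015 m).
It also fails if it takes over 72 s, if anything falls off the work surface, if the arm or the gripper's body presses on something with over 40 N, if the wrist force passes 120 N, or if a joint passes its speed limit or range.

## Working session

There is one attempt and no reset: what is moved stays moved. The work goes in short steps, Python scripts to look and compute and a tool call to move; the robot and the scene stay as the last step left them, time stands still between calls to the robot, and variables do not carry over. Pictures are saved under pics/ and viewed, at most 10 in all, crops included, and the job is handed in when it is done.

Besides the shell and the picture viewer there is one more tool, called after "Emit:" as a command line: name --argument value ..., lists and objects as JSON in quotes. carry_out: Moves the arm, as the interface text tells. Its arguments: {"type":"object","properties":{"rows":{"type":"array","items":{"type":"array"}}},"required":["rows"]}

```bash
mkdir -p pics; ls; python3 - <<'E'
from rig import env
import cv2,pickle
d={}
for n in("scene","side","wrist"):
    st=env.get_state(); s=env.snapshot(n); s['st']=st; d[n]=s; cv2.imwrite(f"pics/{n}0.png",s["image"])
    print({k:v for k,v in s.items() if k not in("image","st")})
print(st)
pickle.dump(d,open("d0.pkl","wb"))
E
```

```text
pics
{'vertical_fov': 46.55008710602662, 'cx': 275.18701699212437, 'cy': 206.31313278711596, 'position': array([-20.84815068, 965.71716979, 540.95497558]), 'rotation': array([-0.69341383,  2.35140937, -1.47942197])}
{'vertical_fov': 44.10164425938219, 'cx': 277.20584367258897, 'cy': 214.02672813812842, 'position': array([ 210.44537466, -756.49459564,  412.07557445]), 'rotation': array([-1.95260805,  0.26704845, -0.21611017])}
{'vertical_fov': 60.82009672268316, 'cx': 278.5843885774011, 'cy': 210.67038807177818, 'T_tool_cam': array([[ 8.41435497e-04, -9.58976794e-01, -2.83483336e-01,
         7.20584867e+01],
       [ 9.99998718e-01,  1.19303293e-03, -1.06763411e-03,
         4.86588104e-01],
       [ 1.36204129e-03, -2.83482074e-01,  9.58976568e-01,
        -1.41972315e+02],
       [ 0.00000000e+00,  0.00000000e+00,  0.00000000e+00,
         1.00000000e+00]])}
{'clock': 0.1, 'joints': array([ 1.19671286e+00,  2.91190721e-01, -1.54003013e-01,  1.12670066e+00,
       -7.00567448e-06,  1.43150315e+00]), 'qvel': array([ 1.39065705e-03, -3.35757633e-03,  4.60064138e-04, -8.24314880e-04,
       -7.57019776e-05,  1.00155925e-03]), 'joint_torque': array([ 1.27845688e-03, -5.37981319e+01,  3.31919038e+01,  9.32947733e-03,
       -2.42662236e-04, -2.53797708e-05]), 'ee_pos': array([121.99551397, 510.25294044, 230.82484519]), 'ee_rot': array([-3.67929266e-01, -3.11969882e+00,  1.67098307e-03]), 'wrist_force': array([-0.64470638,  0.20581312,  0.06162473]), 'wrist_torque': array([-0.0049566 , -0.01907107,  0.01929208]), 'grasp_force': 0.0, 'opening': 85.28071291059128}
```

View pics/scene0.png

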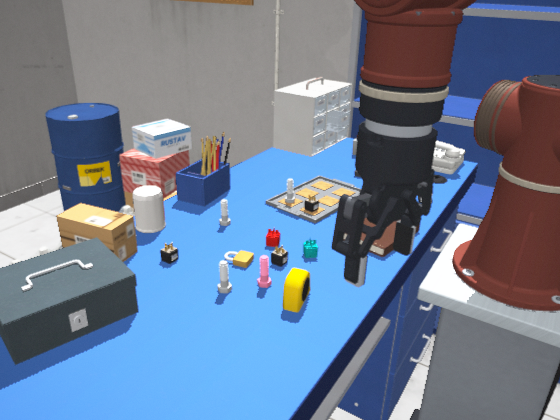

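View pics/side0.png

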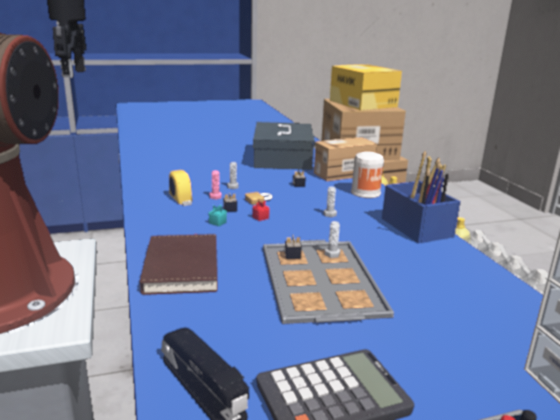

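View pics/wrist0.png

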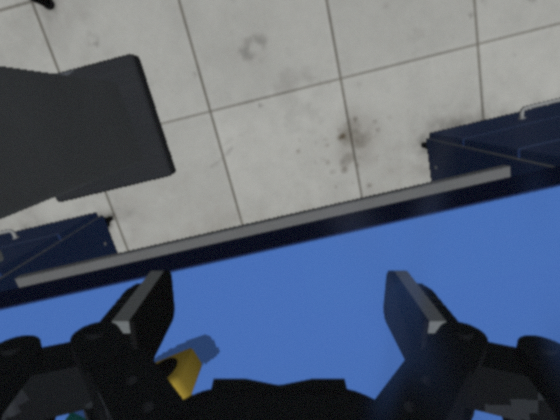

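The pictures show the relay row nearer the robot, because relay_done is at side (293,248) and bolt_done is at (334,240).
- **Bolts:** scene (224,277) and (224,213).
- **Relays:** scene (170,253) and (280,256).
- **Decoys:** pink bolt at (264,270), red relay at (273,237) and turquoise relay at (310,248).

The wrist view shows the counter's front edge and part of the tape roll at the bottom.

```bash
cat > h.py <<'E'
import numpy as np,cv2,pickle
from scipy.spatial.transform import Rotation as R
from scipy.optimize import least_squares
def cam(s):
    """f, c, position, R(cam->world)"""
    h=s["image"].shape[0]; f=h/2/np.tan(np.radians(s["vertical_fov"])/2)
    c=np.array([s["cx"],s["cy"]])
    if "T_tool_cam" in s:
        T=s["T_tool_cam"]; Rt=R.from_rotvec(s["st"]["ee_rot"]).as_matrix()
        return f,c,s["st"]["ee_pos"]+Rt@T[:3,3],Rt@T[:3,:3]
    return f,c,np.array(s["position"]),R.from_rotvec(s["rotation"]).as_matrix()
def ray(s,uv):
    f,c,p,M=cam(s); d=M@np.append((np.array(uv)-c)/f,1); return p,d/np.linalg.norm(d)
def tri(obs):
    A=np.zeros((3,3));b=np.zeros(3)
    for s,uv in obs:
        p,d=ray(s,uv);P=np.eye(3)-np.outer(d,d);A+=P;b+=P@p
    X=np.linalg.solve(A,b)
    return X,[float(np.linalg.norm((np.eye(3)-np.outer(d,d))@(X-p))) for p,d in (ray(s,u) for s,u in obs)]
def plane(s,uv,z):
    p,d=ray(s,uv); return p+d*(z-p[2])/d[2]
def proj(s,X):
    f,c,p,M=cam(s); q=M.T@(np.array(X)-p); return c+f*q[:2]/q[2]
def grab(name,tag):
    from rig import env
    st=env.get_state(); s=env.snapshot(name); s["st"]=st
    cv2.imwrite(f"pics/{tag}.png",s["image"]); pickle.dump(s,open(tag+".pkl","wb")); return s
E
python3 - <<'E'
from h import *
np.set_printoptions(precision=1,suppress=True)
d=pickle.load(open("d0.pkl","rb"));a,b=d["scene"],d["side"]
for n,u,v in [("boltA base",(224,290),(233,186)),("boltA top",(224,263),(233,164)),("boltB base",(224,224),(330,213)),("boltB top",(224,201),(331,188)),
 ("relay1",(280,257),(231,204)),("relay2",(170,254),(299,181)),("pink",(264,286),(215,196)),("red",(273,239),(261,213)),("turq",(310,250),(218,217)),("tape",(296,300),(180,198)),
 ("relayD",(312,207),(293,250)),("boltD",(290,203),(334,252))]: print(n,*tri([(a,u),(b,v)]))
for v in [(264,244),(345,241),(388,313),(286,320)]: print("tray",plane(b,v,10))
for q in [(147,290),(217,290),(217,237),(150,237)]: print("book",plane(b,q,15))
for q in [(384,215),(400,240),(354,190)]: print("cup/mug",plane(b,q,0))
E
```

```text
boltA base [450.3 376.1   0.9] [0.727030088422634, 0.7270300884226338]
boltA top [450.7 372.   56.9] [0.43036903076689137, 0.43036903076679495]
boltB base [611.4 167.2   0.7] [1.6129002294948993, 1.6129002294949435]
boltB top [609.9 165.1  58.4] [0.1702762098343569, 0.17027620983437614]
relay1 [415.5 234.8  12.4] [1.1316123341977238, 1.1316123341977382]
relay2 [606.7 351.   11.5] [0.6343083375542928, 0.6343083375543895]
pink [397.2 322.1  -0.5] [1.327828051856482, 1.3278280518563244]
red [466.6 179.1  10.7] [0.19118154210343444, 0.19118154210341445]
turq [377.5 175.4  11.5] [0.3828920933210467, 0.38289209332115465]
tape [321.9 328.    0.1] [0.7500441804167315, 0.7500441804168086]
relayD [471.8  -5.7  14.5] [2.4075089278607287, 2.4075089278608597]
boltD [542.1 -15.4   4.9] [5.056650910401642, 5.056650910401593]
tray [435.   40.5  10. ]
tray [581.   18.4  10. ]
tray [ 545.8 -212.7   10. ]
tray [ 402.  -193.6   10. ]
book [226.  -77.5  15. ]
book [ 324.5 -102.2   15. ]
book [357.8  77.8  15. ]
book [242.6 105.1  15. ]
cup/mug [721.4 135.8  -0. ]
cup/mug [693.4  17.6   0. ]
cup/mug [723.8 291.9   0. ]
```

Emit:
carry_out --rows '[[[0,0,-0.117],[0,0,0],1],[[0,0,-0.117],[0,0,0],1],[[0,0,0],[-0.045,-0.023,0],1],[[0,0,0],[-0.045,-0.023,0],1],[[0,0,0],[-0.045,-0.023,0],1],[[0,0,0],[-0.045,-0.023,0],1],[[0,0,0],[-0.045,-0.023,0],1],[[0,0,0],[-0.045,-0.023,0],1],[[0,0,0],[-0.045,-0.023,0],1],[[0,0,0],[-0.045,-0.023,0],1]]'

```text
clock: 1.15
ee_pos: [479.7, 326.9, 231.2]
ee_rot: [-0.002, -3.141, 0.0]
wrist_force: [-0.0, 0.4, 0.5]
opening: 85.5
grasp_force: 0.0
```

Emit:
carry_out --rows '[[[0,0,0],[-0.025,-0.005,0],1],[[0,0,0],[-0.025,0,0],1],[[0,0,0],[0,0,0],1],[[0,0,0],[0,0,0],1],[[0,0,0],[0,0,0],1],[[0,0,0],[0,0,0],1],[[0,0,0],[0,0,0],1],[[0,0,0],[0,0,0],1],[[0,0,0],[0,0,0],1],[[0,0,0],[0,0,0],1]]'

```text
clock: 2.15
ee_pos: [528.1, 323.3, 231.4]
ee_rot: [0.001, 3.142, 0.0]
wrist_force: [0.9, 0.3, 0.9]
opening: 85.4
grasp_force: 0.0
```

```bash
python3 -c "
from h import *
s=grab('wrist','w1');print(s['st'])"
```

```text
{'clock': 2.15, 'joints': array([ 4.31329295e-01,  4.73294988e-01,  1.21005204e-01,  1.21841898e+00,
       -1.26985390e-05,  4.31976204e-01]), 'qvel': array([-5.08432138e-04,  1.46909948e-03,  1.59488602e-03,  5.59690757e-04,
       -5.92823189e-05, -5.49212452e-04]), 'joint_torque': array([ 7.57422647e-02, -6.66755390e+01,  3.39191651e+01,  5.10148908e-03,
        2.09098951e-03,  4.45305031e-04]), 'ee_pos': array([528.06036831, 323.27520338, 231.39195496]), 'ee_rot': array([1.01613692e-03, 3.14150764e+00, 3.94289474e-05]), 'wrist_force': array([0.87049034, 0.29380155, 0.93799438]), 'wrist_torque': array([-0.00768945, -0.00423397,  0.00492366]), 'grasp_force': 0.0, 'opening': 85.4171780658718}
```

View pics/w1.png

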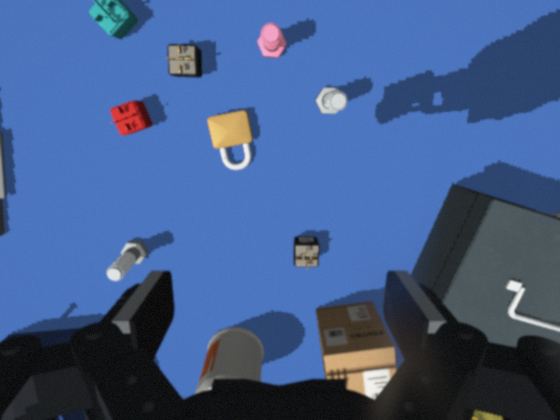

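The wrist view shows everything I need:
- **Relays:** (184,60) and (307,251).
- **Bolts:** tops at (337,101) and (116,272).
- **Decoys:** pink at (271,40), red at (130,118), turquoise at (113,14).
- **Padlock:** (231,135).

Next I'll take a second view from a shifted position.

Emit:
carry_out --rows '[[[0,0,0],[0,-0.03,0],1],[[0,0,0],[0,-0.03,0],1],[[0,0,0],[0,-0.03,0],1],[[0,0,0],[0,0,0],1],[[0,0,0],[0,0,0],1],[[0,0,0],[0,0,0],1],[[0,0,0],[0,0,0],1],[[0,0,0],[0,0,0],1],[[0,0,0],[0,0,0],1],[[0,0,0],[0,0,0],1]]'

```text
clock: 3.2
ee_pos: [528.0, 233.5, 231.2]
ee_rot: [-0.001, -3.141, 0.0]
wrist_force: [-0.4, -0.8, -0.1]
opening: 85.5
grasp_force: 0.0
```

```bash
python3 -c "
from h import *
s=grab('wrist','w2');print(s['st']['ee_pos'],s['st']['ee_rot'])"
```

```text
[527.99603561 233.50680013 231.21367031] [-5.61670961e-04 -3.14144058e+00  1.01175632e-04]
```

Emit:
carry_out --rows '[[[0,0,0],[0.002,-0.045,0],1],[[0,0,0],[0.002,-0.045,0],1],[[0,0,0],[0.002,-0.045,0],1],[[0,0,0],[0.002,-0.045,0],1],[[0,0,0],[0.002,-0.045,0],1],[[0,0,0],[0.002,-0.045,0],1],[[0,0,0],[0,0,0],1],[[0,0,0],[0,0,0],1],[[0,0,0],[0,0,0],1],[[0,0,0],[0,0,0],1]]'

```text
clock: 4.25
ee_pos: [515.9, -35.6, 231.3]
ee_rot: [0.002, -3.142, -0.0]
wrist_force: [-0.3, 0.0, -0.0]
opening: 85.1
grasp_force: 0.0
```

```bash
python3 -c "
from h import *
s=grab('wrist','w3');print(s['st']['ee_pos'],s['st']['ee_rot'])"
```

```text
[515.91068032 -35.56215656 231.31252277] [ 1.53460470e-03 -3.14152687e+00 -3.18459354e-04]
```

Emit:
carry_out --rows '[[[0,0,0],[0,-0.04,0],1],[[0,0,0],[0,-0.04,0],1],[[0,0,0],[0,-0.02,0],1],[[0,0,0],[0,0,0],1],[[0,0,0],[0,0,0],1],[[0,0,0],[0,0,0],1],[[0,0,0],[0,0,0],1],[[0,0,0],[0,0,0],1],[[0,0,0],[0,0,0],1],[[0,0,0],[0,0,0],1]]'

```text
clock: 5.3
ee_pos: [515.8, -136.5, 231.3]
ee_rot: [0.001, 3.142, 0.0]
wrist_force: [0.0, -1.2, 0.4]
opening: 85.5
grasp_force: 0.0
```

```bash
python3 -c "
from h import *
s=grab('wrist','w4');print(s['st']['ee_pos'],s['st']['ee_rot'])
a=pickle.load(open('w3.pkl','rb'))
cv2.imwrite('pics/w34.png',np.vstack([a['image'][:300],s['image'][:300]]))"
```

```text
[ 515.80894912 -136.5346951   231.34591432] [7.89086951e-04 3.14154777e+00 6.24537803e-06]
```

View pics/w34.png

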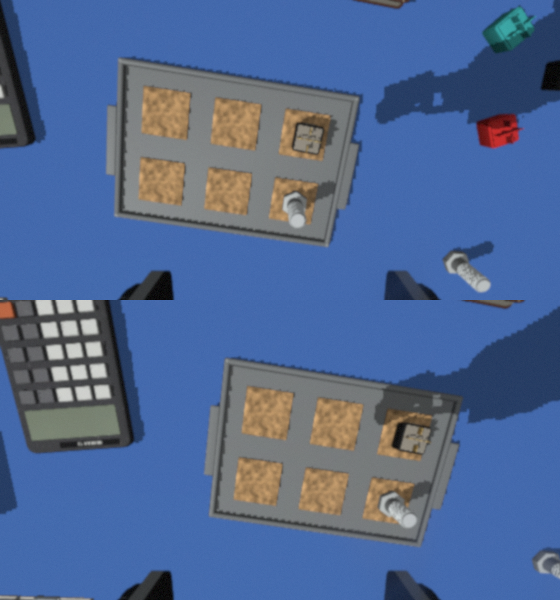

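View pics/w2.png

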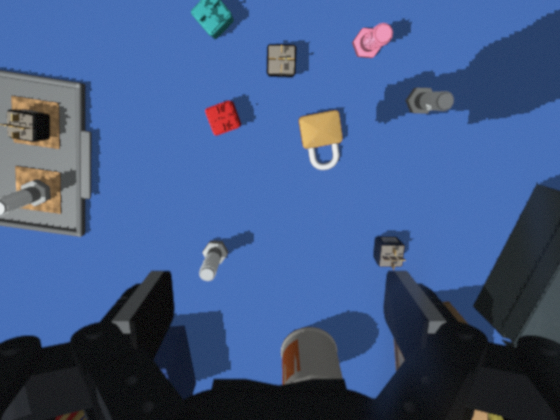

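The tray is in full view in both pictures, and all four empty pads are unobstructed. In w2 the relays are at (281,60) and (391,252), and the bolt tops at (443,100) and (208,272).

```bash
cat > m.py <<'E'
from h import *
np.set_printoptions(precision=1,suppress=True)
w={i:pickle.load(open(f"w{i}.pkl","rb")) for i in(1,2,3,4)}
# pads: cork hue mask
def pads(s,guess):
    hsv=cv2.cvtColor(s["image"],cv2.COLOR_BGR2HSV)
    m=cv2.inRange(hsv,(8,90,60),(25,255,255)); m=cv2.morphologyEx(m,cv2.MORPH_CLOSE,np.ones((5,5)))
    n,l,st,c=cv2.connectedComponentsWithStats(m)
    out=[]
    for g in guess:
        i=l[g[1],g[0]]; p=np.argwhere(l==i)[:,::-1].astype(np.float32); r=cv2.minAreaRect(p); out.append(r[0])
    return out
P3=pads(w[3],[(166,112),(236,123),(162,181),(228,190)])
P4=pads(w[4],[(268,113),(336,123),(258,181),(324,191)])
X=[]
for a,b in zip(P3,P4):
    x,e=tri([(w[3],a),(w[4],b)]); X.append(x); print("pad",x,e[0])
X=np.array(X); loc=np.array([[-35,-70],[-35,0],[35,-70],[35,0]])
Z=[np.mean([plane(w[3],a,6)[:2],plane(w[4],b,6)[:2]],0) for a,b in zip(P3,P4)]
Z=np.array(Z)
f=lambda q:(Z-q[:2]-loc@np.array([[np.cos(q[2]),np.sin(q[2])],[-np.sin(q[2]),np.cos(q[2])]])).ravel()
q=least_squares(f,[490,-86,-.14]); print("tray",q.x[:2],"yaw %.3f"%q.x[2],"rms",np.sqrt(np.mean(q.fun**2)),"\n",Z)
# relays: tan top
for name,g in [("r1",{1:(184,60),2:(281,60)}),("r2",{1:(307,254),2:(391,255)})]:
    o=[]
    for i,(u,v) in g.items():
        im=w[i]["image"]; k=np.s_[v-25:v+25,u-25:u+25]
        b,gg,r=[im[k][...,c].astype(int) for c in range(3)]
        m=((r>b-5)&(r>75)).astype(np.uint8); m=cv2.morphologyEx(m,cv2.MORPH_CLOSE,np.ones((5,5)))
        n,l,st,c=cv2.connectedComponentsWithStats(m); j=1+np.argmax(st[1:,4])
        p=np.argwhere(l==j)[:,::-1].astype(np.float32); rc=cv2.minAreaRect(p)
        o.append((w[i],np.array(rc[0])+[u-25,v-25])); print(name,i,rc,st[j],)
        bx=[plane(w[i],q+[u-25,v-25],26)[:2] for q in cv2.boxPoints(rc)]
        e=np.array(bx[1])-bx[0]; print(" centre@26",np.mean(bx,0),"yaw %.2f"%((np.arctan2(e[1],e[0])+np.pi/4)%(np.pi/2)-np.pi/4),"side",np.linalg.norm(e))
    print(name,*tri(o))
for name,t1,t2,h1,h2 in [("boltA",(338,101),(444,100),(328,100),(421,100)),("boltB",(116,272),(208,272),(134,251),(214,252))]:
    print(name,"top",*tri([(w[1],t1),(w[2],t2)]),"head",*tri([(w[1],h1),(w[2],h2)]), plane(w[1],t1,60),plane(w[2],t2,60))
E
python3 m.py
```

```text
pad [ 451.2 -148.4    4.8] 0.027666713723406105
pad [461.6 -79.2   6.5] 0.01978603777006202
pad [ 520.  -158.4    6.5] 0.06780034112075443
pad [530.7 -89.6   5.4] 0.012045962941131966
tray [496.1 -84.3] yaw -0.150 rms 0.13861716247934536 
 [[ 451.2 -148.1]
 [ 461.6  -79.2]
 [ 520.1 -158.5]
 [ 530.5  -89.6]]
r1 1 ((22.5, 24.5), (29.0, 27.0), 90.0) [  9  10  28  30 749]
 centre@26 [417.  235.9] yaw -0.00 side 24.06086539106529
r1 2 ((25.0, 24.5), (29.0, 26.0), 90.0) [ 12  10  27  30 764]
 centre@26 [416.9 235.7] yaw 0.00 side 23.14297115635173
r1 [416.7 235.7  25.1] [0.04949002244435877, 0.04949002244432328]
r2 1 ((24.5, 26.5), (21.0, 23.0), 90.0) [ 13  16  24  22 486]
 centre@26 [607.9 352.7] yaw 0.00 side 23.956067323480355
r2 2 ((25.5, 26.0), (22.0, 23.0), 90.0) [ 14  15  24  23 466]
 centre@26 [608.2 352.2] yaw 0.00 side 23.923880659895868
r2 [608.8 352.9  24. ] [0.11908561029015752, 0.1190856102902197]
boltA top [452.4 373.8  55.4] [0.4858193581750797, 0.48581935817499644] head [451.4 371.1  11.2] [0.08490286213112568, 0.08490286213093642] [452.9 373.1  60. ] [451.9 371.8  60. ]
boltB top [612.2 164.9  55.9] [0.11692840497107446, 0.11692840497099168] head [613.5 161.2   1.9] [0.441301094817084, 0.44130109481680646] [610.3 166.9  60. ] [610.  165.8  60. ]
```

Emit:
carry_out --rows '[[[0,0,0],[-0.0095,0.03,0.011],1],[[0,0,0],[-0.0095,0.03,0.011],1],[[0,0,0],[-0.0095,0.03,0.011],1],[[0,0,0],[-0.0095,0.03,0.011],1],[[0,0,0],[-0.0095,0.03,0.011],1],[[0,0,0],[-0.0095,0.03,0.011],1],[[0,0,0],[-0.0095,0.03,0.011],1],[[0,0,0],[-0.0095,0.03,0.011],1],[[0,0,0],[-0.0095,0.03,0.011],1],[[0,0,0],[-0.0095,0.032,0.011],1]]'

```text
clock: 6.35
ee_pos: [611.3, 166.3, 120.8]
ee_rot: [0.002, 3.142, -0.0]
wrist_force: [0.1, -0.4, 0.6]
opening: 85.5
grasp_force: 0.0
```

```bash
python3 - <<'E'
from h import *
w=pickle.load(open("w1.pkl","rb"));d=pickle.load(open("d0.pkl","rb"))
print(tri([(w,(317,308)),(d["side"],(317,143))]),tri([(w,(380,303)),(d["scene"],(59,208))]))
s=pickle.load(open("w2.pkl","rb"));print(tri([(w,(452,188)),(s,(541,186))]))
E
```

```text
(array([639.06706087, 355.80568557,  96.14090051]), [10.389127650067476, 10.389127650067579]) (array([684.13429981, 459.36069037, 104.07659799]), [69.31565038991987, 69.31565038991985])
(array([535.45698096, 498.67361369,  19.32975917]), [1.147129471739313, 1.1471294717393612])
```

Emit:
carry_out --rows '[[[0,0,0],[0.0005,0,0.02],1],[[0,0,0],[0,0,0.03],1],[[0,0,0],[0,0,0.03],1],[[0,0,0],[0,0,0.019],1],[[0,0,0],[0,0,0],1],[[0,0,0],[0,0,0],1],[[0,0,0],[0,0,0],-1],[[0,0,0],[0,0,0],-1],[[0,0,0],[0,0,0],-1],[[0,0,0],[0,0,0],-1]]'

```text
clock: 7.35
ee_pos: [610.9, 165.2, 22.9]
ee_rot: [0.001, 3.141, 0.0]
wrist_force: [0.7, -0.1, -0.4]
opening: 28.1
grasp_force: 0.0
```

Emit:
carry_out --rows '[[[0,0,0],[0,0,0],-1],[[0,0,0],[0,0,0],-1],[[0,0,0],[0,0,0],-1],[[0,0,0],[0,0,0],-1],[[0,0,0],[0,0,-0.01],-1],[[0,0,0],[0,0,-0.02],-1],[[0,0,0],[0,0,-0.02],-1],[[0,0,0],[0,0,-0.02],-1],[[0,0,0],[0,0,-0.02],-1],[[0,0,0],[0,0,-0.01],-1]]'

```text
clock: 8.35
ee_pos: [611.3, 165.4, 124.5]
ee_rot: [0.001, 3.139, 0.001]
wrist_force: [0.2, 1.1, -1.0]
opening: 14.5
grasp_force: 58.5
```

Emit:
carry_out --rows '[[[0,0,0],[0.007,-0.026,0],-1],[[0,0,0],[0.0105,-0.037,0],-1],[[0,0,0],[0.0105,-0.037,0],-1],[[0,0,0],[0.0105,-0.037,0],-1],[[0,0,0],[0.0105,-0.037,0],-1],[[0,0,0],[0.0105,-0.037,0],-1],[[0,0,0],[0.0105,-0.037,0],-1],[[0,0,0],[0.0105,-0.037,0],-1],[[0,0,0],[0.0105,-0.037,0],-1],[[0,0,0],[0,0,0],-1]]'

```text
clock: 9.35
ee_pos: [518.2, -160.7, 122.3]
ee_rot: [-0.008, -3.141, 0.002]
wrist_force: [0.2, -0.0, -1.8]
opening: 14.7
grasp_force: 58.8
```

Emit:
carry_out --rows '[[[0,0,0],[0,0,0.01],-1],[[0,0,0],[0,0,0.025],-1],[[0,0,0],[0,0,0.025],-1],[[0,0,0],[0,0,0.02],-1],[[0,0,0],[0,0,0],-1],[[0,0,0],[0,0,0],-1],[[0,0,0],[0,0,0.005],-1],[[0,0,0],[0,0,0.003],-1],[[0,0,0],[0,0,0],-1],[[0,0,0],[0,0,0],-1]]'

```text
clock: 10.35
ee_pos: [519.4, -156.8, 34.6]
ee_rot: [0.001, 3.141, -0.0]
wrist_force: [-0.0, 0.6, -0.8]
opening: 14.6
grasp_force: 58.7
```

Emit:
carry_out --rows '[[[0,0,0],[0,-0.0015,0.002],-1],[[0,0,0],[0,0,0.002],-1],[[0,0,0],[0,0,0.0013],-1],[[0,0,0],[0,0,0],-1],[[0,0,0],[0,0,0],-1],[[0,0,0],[0,0,0],-0.1],[[0,0,0],[0,0,0],-0.1],[[0,0,0],[0,0,0],-0.1],[[0,0,0],[0,0,0],-0.1],[[0,0,0],[0,0,0],-0.1]]'

```text
clock: 11.35
ee_pos: [519.3, -158.2, 29.0]
ee_rot: [0.001, 3.142, 0.0]
wrist_force: [1.3, 0.5, 0.3]
opening: 38.1
grasp_force: 0.0
```

Emit:
carry_out --rows '[[[0,0,0],[0,0,-0.01],-0.1],[[0,0,0],[0,0,-0.03],-0.1],[[0,0,0],[0,0,-0.03],-0.1],[[0,0,0],[0,0,-0.02],-0.1],[[0,0,0],[0.007,0.044,0],1],[[0,0,0],[0.007,0.044,0],1],[[0,0,0],[0.007,0.044,0],1],[[0,0,0],[0.007,0.044,0],1],[[0,0,0],[0.007,0.044,0],1],[[0,0,0],[0.007,0.044,0],1]]'

```text
clock: 12.35
ee_pos: [477.2, 107.4, 119.9]
ee_rot: [0.002, 3.141, 0.0]
wrist_force: [0.9, 0.3, -0.1]
opening: 85.3
grasp_force: 0.0
```

Emit:
carry_out --rows '[[[0,0,0],[0.004,0.045,0],1],[[0,0,0],[0.004,0.045,0],1],[[0,0,0],[0.004,0.045,0],1],[[0,0,0],[0.004,0.045,0],1],[[0,0,0],[0.004,0.045,0],1],[[0,0,0],[0.004,0.04,0],1],[[0,0,0],[0,0,0],1],[[0,0,0],[0,0,0],1],[[0,0,0],[0,0,0],1],[[0,0,0],[0,0,0],1]]'

```text
clock: 13.35
ee_pos: [453.9, 369.6, 119.3]
ee_rot: [-0.004, -3.142, 0.0]
wrist_force: [0.5, 0.9, 0.1]
opening: 85.5
grasp_force: 0.0
```

Emit:
carry_out --rows '[[[0,0,0],[0.0015,0.0025,0.015],1],[[0,0,0],[0,0,0.03],1],[[0,0,0],[0,0,0.03],1],[[0,0,0],[0,0,0.0215],1],[[0,0,0],[0,0,0],1],[[0,0,0],[0,0,0],1],[[0,0,0],[0,0,0],-1],[[0,0,0],[0,0,0],-1],[[0,0,0],[0,0,0],-1],[[0,0,0],[0,0,0],-1]]'

```text
clock: 14.35
ee_pos: [452.5, 373.5, 23.1]
ee_rot: [0.001, 3.141, 0.001]
wrist_force: [-0.1, -0.6, 0.0]
opening: 28.1
grasp_force: 0.0
```

Emit:
carry_out --rows '[[[0,0,0],[0,0,0],-1],[[0,0,0],[0,0,0],-1],[[0,0,0],[0,0,0],-1],[[0,0,0],[0,0,0],-1],[[0,0,0],[0,0,-0.01],-1],[[0,0,0],[0,0,-0.02],-1],[[0,0,0],[0,0,-0.02],-1],[[0,0,0],[0,0,-0.02],-1],[[0,0,0],[0,0,-0.02],-1],[[0,0,0],[0,0,-0.01],-1]]'

```text
clock: 15.35
ee_pos: [452.8, 373.7, 124.6]
ee_rot: [0.001, 3.14, 0.002]
wrist_force: [-0.0, -0.8, -1.3]
opening: 14.7
grasp_force: 58.4
```

Emit:
carry_out --rows '[[[0,0,0],[-0.0035,-0.02,0],-1],[[0,0,0],[-0.0065,-0.0386,0],-1],[[0,0,0],[-0.0065,-0.0386,0],-1],[[0,0,0],[-0.0065,-0.0386,0],-1],[[0,0,0],[-0.0065,-0.0386,0],-1],[[0,0,0],[-0.0065,-0.0386,0],-1],[[0,0,0],[-0.0065,-0.0386,0],-1],[[0,0,0],[-0.0065,-0.0386,0],-1],[[0,0,0],[-0.0065,-0.0386,0],-1],[[0,0,0],[-0.0065,-0.0386,0],-1]]'

```text
clock: 16.35
ee_pos: [513.7, 4.3, 122.5]
ee_rot: [-0.001, -3.141, -0.0]
wrist_force: [0.6, -0.2, -0.3]
opening: 14.6
grasp_force: 58.5
```

Emit:
carry_out --rows '[[[0,0,0],[-0.0065,-0.0386,0],-1],[[0,0,0],[-0.0065,-0.0386,0],-1],[[0,0,0],[-0.003,-0.018,0],-1],[[0,0,0],[0,0,0],-1],[[0,0,0],[0,0,0],-1],[[0,0,0],[0,0,0.02],-1],[[0,0,0],[0,0,0.03],-1],[[0,0,0],[0,0,0.03],-1],[[0,0,0],[0,0,0.007],-1],[[0,0,0],[0,0,0],-1]]'

```text
clock: 17.35
ee_pos: [528.8, -88.1, 34.9]
ee_rot: [0.001, -3.139, -0.001]
wrist_force: [-1.1, -0.6, -0.9]
opening: 14.4
grasp_force: 58.6
```

Emit:
carry_out --rows '[[[0,0,0],[-0.0015,-0.0013,0.002],-1],[[0,0,0],[0,0,0.002],-1],[[0,0,0],[0,0,0.0018],-1],[[0,0,0],[0,0,0],-1],[[0,0,0],[0,0,0],-1],[[0,0,0],[0,0,0],-0.1],[[0,0,0],[0,0,0],-0.1],[[0,0,0],[0,0,0],-0.1],[[0,0,0],[0,0,0],-0.1],[[0,0,0],[0,0,0],-0.1]]'

```text
clock: 18.35
ee_pos: [531.3, -90.7, 29.7]
ee_rot: [-0.001, -3.142, 0.0]
wrist_force: [-0.4, 0.1, 0.3]
opening: 38.4
grasp_force: 0.0
```

Emit:
carry_out --rows '[[[0,0,0],[0,0,-0.01],-0.1],[[0,0,0],[0,0,-0.03],-0.1],[[0,0,0],[0,0,-0.03],-0.1],[[0,0,0],[0,0,-0.02],-0.1],[[0,0,0],[0.0142,0.0407,0],0.5],[[0,0,0],[0.0142,0.0407,0],0.5],[[0,0,0],[0.0142,0.0407,0],0.5],[[0,0,0],[0.0142,0.0407,0],0.5],[[0,0,0],[0.0142,0.0407,0],0.5],[[0,0,0],[0.0142,0.0407,0],0.5]]'

```text
clock: 19.35
ee_pos: [445.8, 155.1, 120.6]
ee_rot: [0.002, 3.141, 0.0]
wrist_force: [0.6, 0.5, 0.8]
opening: 64.3
grasp_force: 0.0
```

Emit:
carry_out --rows '[[[0,0,0],[0.0142,0.0407,0],0.5],[[0,0,0],[0.0142,0.0407,0],0.5],[[0,0,0],[0,0,0],0.5],[[0,0,0],[0,0,0],0.5],[[0,0,0],[0,0,0.02],0.5],[[0,0,0],[0,0,0.03],0.5],[[0,0,0],[0,0,0.02],0.5],[[0,0,0],[0,0,0],0.5],[[0,0,0],[0,0,0],0.5],[[0,0,0],[0,0,0],0.5]]'

```text
clock: 20.35
ee_pos: [419.2, 234.8, 50.9]
ee_rot: [0.003, 3.14, 0.001]
wrist_force: [-0.2, -0.1, -0.1]
opening: 64.5
grasp_force: 0.0
```

```bash
python3 -c "
from h import *
s=grab('wrist','w5')
v=grab('side','s5')
cv2.imwrite('pics/c5.png',np.vstack([s['image'][:,:],cv2.resize(v['image'][130:330,120:420],(560,373))])[:793])
cv2.imwrite('pics/c5.png',np.hstack([cv2.resize(s['image'],(400,300)),cv2.resize(v['image'][160:310,200:400],(400,300))]))"
```

```text
(no output)
```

View pics/c5.png

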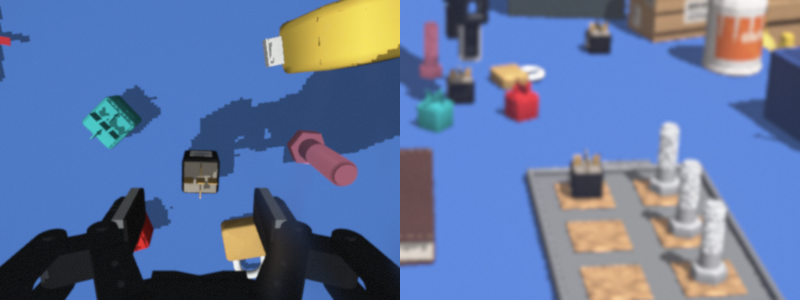

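Both bolts stand upright on the far pads in the side crop. In the wrist crop the relay sits between the fingers at (200,172), and nothing is in the fingers' way.

Emit:
carry_out --rows '[[[0,0,0],[0.002,0.001,0.013],0.5],[[0,0,0],[0,0,0.02],0.5],[[0,0,0],[0,0,0.01],0.5],[[0,0,0],[0,0,0],0.5],[[0,0,0],[0,0,0],0.5],[[0,0,0],[0,0,0],-1],[[0,0,0],[0,0,0],-1],[[0,0,0],[0,0,0],-1],[[0,0,0],[0,0,0],-1],[[0,0,0],[0,0,0],-1]]'

```text
clock: 21.45
ee_pos: [416.5, 236.2, 7.5]
ee_rot: [0.001, 3.14, 0.001]
wrist_force: [-1.9, -0.9, 7.5]
opening: 25.8
grasp_force: 59.5
```

Emit:
carry_out --rows '[[[0,0,0],[0,0,0],-1],[[0,0,0],[0,0,0],-1],[[0,0,0],[0,0,-0.01],-1],[[0,0,0],[0,0,-0.02],-1],[[0,0,0],[0,0,-0.03],-1],[[0,0,0],[0,0,-0.03],-1],[[0,0,0],[0,0,-0.02],-1],[[0,0,0],[0,0,0],-1],[[0,0,0],[0,0,0],-1],[[0,0,0],[0,0,0],-1]]'

```text
clock: 22.45
ee_pos: [415.3, 235.7, 116.0]
ee_rot: [-0.001, -3.14, 0.001]
wrist_force: [-0.3, -0.7, -0.4]
opening: 25.8
grasp_force: 59.0
```

Emit:
carry_out --rows '[[[0,0,0],[-0.002,-0.024,0],-1],[[0,0,0],[-0.0036,-0.04,0],-1],[[0,0,0],[-0.0036,-0.04,0],-1],[[0,0,0],[-0.0036,-0.04,0],-1],[[0,0,0],[-0.0036,-0.04,0],-1],[[0,0,0],[-0.0036,-0.04,0],-1],[[0,0,0],[-0.0036,-0.04,0],-1],[[0,0,0],[-0.0036,-0.04,0],-1],[[0,0,0],[-0.0036,-0.04,0],-1],[[0,0,0],[-0.0036,-0.04,0],-1]]'

```text
clock: 23.45
ee_pos: [449.2, -149.4, 115.7]
ee_rot: [-0.002, -3.14, -0.001]
wrist_force: [1.1, 0.2, -0.0]
opening: 25.7
grasp_force: 59.0
```

Emit:
carry_out --rows '[[[0,0,0.075],[0,0,0],-1],[[0,0,0.075],[0,0,0],-1],[[0,0,0],[0,0,0],-1],[[0,0,0],[0,0,0.017],-1],[[0,0,0],[0,0,0.03],-1],[[0,0,0],[0,0,0.03],-1],[[0,0,0],[0,0,0.017],-1],[[0,0,0],[0,0,0],-1],[[0,0,0],[0,0,0],-1],[[0,0,0],[0,0,0],-1]]'

```text
clock: 24.45
ee_pos: [450.7, -148.2, 23.5]
ee_rot: [0.235, 3.132, -0.001]
wrist_force: [0.3, -0.5, 0.1]
opening: 25.6
grasp_force: 59.0
```

```bash
cat > go.py <<'E'
import sys
from h import *
from rig import env
t=np.array([float(x) for x in sys.argv[1:4]]); s=env.get_state()
M=R.from_rotvec(s["ee_rot"]).as_matrix()
print("tool shift mm",(M.T@(t-s["ee_pos"])).round(1),"yaw",round(float(np.arctan2(-M[1,0],-M[0,0])),3))
E
python3 go.py 451.2 -148.1 13.8
```

```text
tool shift mm [-0.5  0.2  9.7] yaw -0.15
```

Emit:
carry_out --rows '[[[0,0,0],[-0.0005,0,0.004],-1],[[0,0,0],[0,0,0.004],-1],[[0,0,0],[0,0,0.0015],-1],[[0,0,0],[0,0,0],-1],[[0,0,0],[0,0,0],-1],[[0,0,0],[0,0,0],-0.05],[[0,0,0],[0,0,0],-0.05],[[0,0,0],[0,0,0],-0.05],[[0,0,0],[0,0,0],-0.05],[[0,0,0],[0,0,0],-0.05]]'

```text
clock: 25.45
ee_pos: [450.6, -148.1, 13.2]
ee_rot: [-0.237, -3.133, 0.0]
wrist_force: [-0.1, 0.6, 0.1]
opening: 40.6
grasp_force: 0.0
```

Emit:
carry_out --rows '[[[0,0,0],[0,0,-0.01],-0.05],[[0,0,0],[0,0,-0.03],-0.05],[[0,0,0],[0,0,-0.04],-0.05],[[0,0,0],[0,0,-0.04],-0.05],[[0,0,-0.075],[0,0,-0.02],0.5],[[0,0,-0.075],[0,0,0],0.5],[[0,0,0],[-0.013,0.041,0],0.5],[[0,0,0],[-0.013,0.041,0],0.5],[[0,0,0],[-0.013,0.041,0],0.5],[[0,0,0],[-0.013,0.041,0],0.5]]'

```text
clock: 26.45
ee_pos: [503.0, 17.4, 154.1]
ee_rot: [0.002, 3.141, -0.0]
wrist_force: [0.6, 0.7, 0.5]
opening: 64.1
grasp_force: 0.0
```

Emit:
carry_out --rows '[[[0,0,0],[-0.013,0.042,0],0.5],[[0,0,0],[-0.013,0.042,0],0.5],[[0,0,0],[-0.013,0.042,0],0.5],[[0,0,0],[-0.013,0.042,0],0.5],[[0,0,0],[-0.013,0.042,0],0.5],[[0,0,0],[-0.013,0.042,0],0.5],[[0,0,0],[-0.013,0.042,0],0.5],[[0,0,0],[-0.008,0.042,0],0.5],[[0,0,0],[0,0,0],0.5],[[0,0,0],[0,0,0],0.5]]'

```text
clock: 27.45
ee_pos: [601.5, 352.5, 153.2]
ee_rot: [0.001, -3.141, 0.001]
wrist_force: [-0.5, -0.9, -1.1]
opening: 64.2
grasp_force: 0.0
```

```bash
python3 go.py 608.3 352.6 8; python3 -c "
from h import *
s=grab('wrist','w6');v=grab('scene','s6')
cv2.imwrite('pics/c6.png',np.hstack([cv2.resize(s['image'],(400,300)),cv2.resize(v['image'][150:300,80:280],(400,300))]))"
```

```text
tool shift mm [ -6.9   0.2 145.2] yaw 0.001
```

View pics/c6.png

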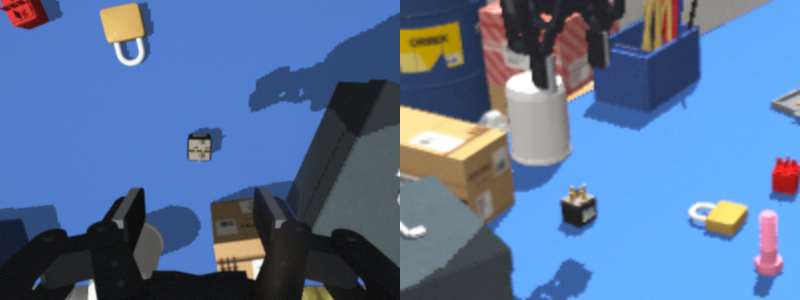

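The box's front bottom edge at crop (212–255,202) works out to x≈680, and the toolbox is well to the side. The relay at crop (200,148) can therefore be grasped without hitting anything.

Emit:
carry_out --rows '[[[0,0,0],[-0.005,0,0.02],0.5],[[0,0,0],[-0.002,0,0.03],0.5],[[0,0,0],[0,0,0.03],0.5],[[0,0,0],[0,0,0.03],0.5],[[0,0,0],[0,0,0.025],0.5],[[0,0,0],[0,0,0.01],0.5],[[0,0,0],[0,0,0],0.5],[[0,0,0],[0,0,0],0.5],[[0,0,0],[0,0,0],-1],[[0,0,0],[0,0,0],-1]]'

```text
clock: 28.55
ee_pos: [609.9, 352.1, 9.7]
ee_rot: [0.001, 3.14, 0.001]
wrist_force: [0.3, 1.0, -0.6]
opening: 36.0
grasp_force: 0.0
```

Emit:
carry_out --rows '[[[0,0,0],[0,0,0],-1],[[0,0,0],[0,0,0],-1],[[0,0,0],[0,0,0],-1],[[0,0,0],[0,0,0],-1],[[0,0,0],[0,0,0],-1],[[0,0,0],[0,0,-0.01],-1],[[0,0,0],[0,0,-0.03],-1],[[0,0,0],[0,0,-0.04],-1],[[0,0,0],[0,0,-0.03],-1],[[0,0,0],[0,0,0],-1]]'

```text
clock: 29.55
ee_pos: [611.6, 353.1, 124.2]
ee_rot: [0.001, 3.134, 0.005]
wrist_force: [0.9, 0.8, -0.7]
opening: 25.6
grasp_force: 59.4
```

```bash
python3 go.py 461.6 -79.2 118
```

```text
tool shift mm [ 149.8 -432.4    3.6] yaw -0.001
```

Emit:
carry_out --rows '[[[0,0,0],[0.007,-0.02,0],-1],[[0,0,0],[0.0135,-0.0393,0],-1],[[0,0,0],[0.0135,-0.0393,0],-1],[[0,0,0],[0.0135,-0.0393,0],-1],[[0,0,0],[0.0135,-0.0393,0],-1],[[0,0,0],[0.0135,-0.0393,0],-1],[[0,0,0],[0.0135,-0.0393,0],-1],[[0,0,0],[0.0135,-0.0393,0],-1],[[0,0,0],[0.0135,-0.0393,0],-1],[[0,0,0],[0.0135,-0.0393,0],-1]]'

```text
clock: 30.55
ee_pos: [479.2, -23.1, 118.2]
ee_rot: [-0.001, -3.142, 0.0]
wrist_force: [0.7, -0.6, -0.9]
opening: 25.5
grasp_force: 59.4
```

Emit:
carry_out --rows '[[[0,0,0],[0.0135,-0.0393,0],-1],[[0,0,0],[0.006,-0.019,0],-1],[[0,0,0.075],[0,0,0],-1],[[0,0,0.075],[0,0,0],-1],[[0,0,0],[0,0,0],-1],[[0,0,0],[0,0,0.02],-1],[[0,0,0],[0,0,0.03],-1],[[0,0,0],[0,0,0.02],-1],[[0,0,0],[0,0,0],-1],[[0,0,0],[0,0,0],-1]]'

```text
clock: 31.55
ee_pos: [460.5, -79.9, 48.5]
ee_rot: [-0.234, -3.132, -0.0]
wrist_force: [-0.4, 0.2, 0.3]
opening: 25.9
grasp_force: 59.4
```

```bash
python3 go.py 461.6 -79.2 15.5
```

```text
tool shift mm [-1.   0.8 33. ] yaw -0.149
```

Emit:
carry_out --rows '[[[0,0,0],[-0.001,0.0005,0.01],-1],[[0,0,0],[0,0,0.014],-1],[[0,0,0],[0,0,0.005],-1],[[0,0,0],[0,0,0.002],-1],[[0,0,0],[0,0,0.0015],-1],[[0,0,0],[0,0,0],-1],[[0,0,0],[0,0,0],-1],[[0,0,0],[0,0,0],-0.05],[[0,0,0],[0,0,0],-0.05],[[0,0,0],[0,0,0],-0.05]]'

```text
clock: 32.55
ee_pos: [461.8, -79.8, 15.8]
ee_rot: [0.237, 3.132, -0.0]
wrist_force: [-0.1, -0.7, 0.5]
opening: 40.2
grasp_force: 0.0
```

Emit:
carry_out --rows '[[[0,0,0],[0,0,0],-0.05],[[0,0,0],[0,0,0],-0.05],[[0,0,0],[0,0,-0.01],-0.05],[[0,0,0],[0,0,-0.03],-0.05],[[0,0,0],[0,0,-0.05],-0.05],[[0,0,0],[0,0,-0.05],-0.05],[[0,0,0],[0,0,-0.05],0],[[0,0,0],[-0.02,0,-0.03],0],[[0,0,0],[-0.03,0,0],0],[[0,0,0],[0,0,0],0]]'

```text
clock: 33.55
ee_pos: [514.2, -88.0, 237.4]
ee_rot: [0.236, 3.128, -0.001]
wrist_force: [-0.1, -0.4, -0.1]
opening: 42.9
grasp_force: 0.0
```

```bash
python3 -c "
from h import *
s=grab('wrist','w7');v=grab('side','s7');print(s['st']['ee_pos'])
cv2.imwrite('pics/c7.png',np.hstack([cv2.resize(s['image'],(400,300)),cv2.resize(v['image'][200:350,230:430],(400,300))]))"
```

```text
[514.19288648 -88.00317824 237.35561769]
```

View pics/c7.png

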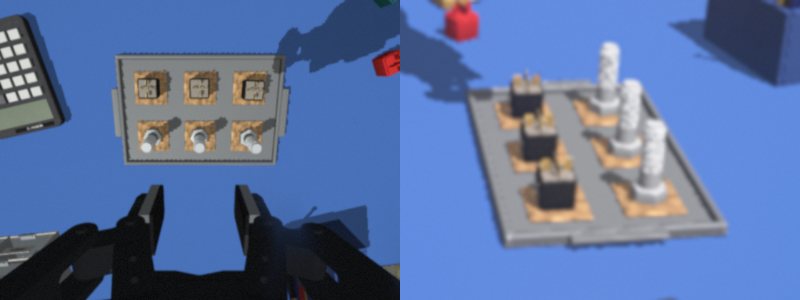

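All six pieces stand centred and square on their pads: the relays at crop (148,89), (200,89) and (254,89), the bolt heads along row ~135. The arm is clear, so I'm handing in.

```bash
python3 -c "
from rig import env
print(env.sign_off())"
```

```text
the job is handed in; nothing more can be done
None
```

I placed both relays on the near (relay) row and both bolts on the far (bolt) row and handed the job in at about 34 s. In the last pictures all six pieces stood upright and centred on their pads with the arm clear, but the hand-in returned no verdict.

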